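Wind and start a free-standing bench timer

ROBOT

A 6-joint arm with a two-finger parallel gripper is mounted at the origin on a cart in front of the work surface, level with it; the furniture and walls round the work are solid. World frame = base frame: x ahead of the robot, y to its left, z up, the work surface at z = 0. Lengths are in m, angles in rad, forces in N, time in s.
With the tool pointing down it reaches from about 0.35 to 0.85 m from the base axis. Payload 8.1 kg.
Tool frame: the origin (TCP) lies on the centre line of the jaws, within the pads' length; the fingertips stand robot.tip_reach ahead of it and the grasp point (between the pads) lies 5 mm behind it (robot.tip_reach is the distance from the TCP to the fingertips, in m); z points along the fingers, y is the direction in which the jaws open and shut (so a half turn about z gives the same grasp; the last joint's range is limited). The gripper opens to 93 mm and grips with 3 to 60 N. Pads are 15 mm wide; open, the fingers measure 128 mm over their backs; the gripper's body (75 mm by 188 mm) begins 65 mm behind the grasp point.
Start: joints at [1.157, 0.13, 1.488, -0, 1.523, -0.085], TCP at [0.194, 0.568, 0.233] pointing down, gripper open.
Joint ranges: [-2.96, 2.96], [-0.89, 2.26], [0.02, 2.5], [-1.34, 4.48], [0, 2.73], [-2.66, 2.66]. Speed limits (rad/s): [2.39, 2.39, 2.79, 3.14, 3.14, 3.14].

INTERFACE

Orientations are given as a rotation vector (axis times angle).
In Python, from plant import sensors, read_camera, robot gives the robot as it stands.
- The arm moves only by the tool play_rows, never from a script. Its argument "series" is a list that holds one entry, the list of rows, each a list of 5 numbers: the closure, from -1 (fully open) to 1 (shut), then the shift along the world's x, y, z in m, then the turn about the world's z in rad. A call has 1 to 8 rows; each row is the pose to reach, as a shift and turn from the pose commanded when the call began; what a row does not reach only later rows make up. A row lasts 1/10 s, in which the tool goes at most 50 mm and 8.59 degrees, less where a joint would pass 70% of its speed; a pose out of reach is approached as far as the arm can. A call with a gripper value outside its range is refused whole. The fingers move at their own pace and stop on an object; "force" is the grip in N (left out, the last holds). Time passes only in rows, so rows that repeat a pose let the fingers close. It gives the time, the measured TCP pose, the force and the opening at its end, in the units of the state.
- sensors.read_state(): the state, without advancing time (a new reading comes with each control period).
- read_camera(name): name is "scene" or "side" or "wrist"; returns a dict with "color" (480x640x3 uint8, red, green, blue), "range_z" (480x640 float32, m along the optical axis (not along the pixel's ray), 0 where there is no reading), "intrinsics" (3x3 intrinsics, pixels), "rvec" (rotation vector, rad) and "tvec" (3), from world to camera coordinates, as OpenCV has them. Camera axes: x right, y down, z forward; pixel columns grow to the right and rows downward; lengths in m; the calibration is good to about 2 mm. A picture is of the moment at which its call begins.
- robot.close_job(): hands the job in, once; it reports no verdict.
The state is a dict: "t": time; "q": joint angles; "dq": joint speeds; "joint_torque": joint torques, N m; "tool_pos": TCP position; "orientation": TCP orientation; "force": force on the tool from outside, world axes, zero at the start; "wrist_torque": the same for the moment, N m; "opening": finger opening in m.
Only numpy, scipy, OpenCV 4.12 (cv2) and the standard library are available. Lean on these libraries where they do the work, as an engineer would, in place of code of your own. Each camera call takes 0.05 s, during which the arm holds its last target.

TASK

Set and start the free-standing bench timer: holding its knob pressed down with 10 to 20 N all the while, so that the unit neither spins nor slides, wind the knob clockwise to its end stop and then turn it back until its pointer line stands at the metal marker tab. Then let go of the knob and press the small start key at the front fully down once. Never press the timer harder than that, and leave the marker tab and the things around the timer where they are.

Things in the scene. Friction and masses are not known exactly. Their poses are not given: they have to be found in the camera images.
- timer: Grey bench timer, loose, 0.45 to 0.6 kg, on four hard feet on a smooth steel plate. Housing 150 (x) x 124 (y) mm, flat top 40 mm above the feet. Origin: at feet level under the knob axis; x to the rear, z up; it reaches from x = -86 mm (front, start key) to +64 mm. The feet slip: turning the knob unpressed spins the unit; 10 to 20 N (15 is good) on the knob holds it; over 23 N is too hard.
- knob_axis (a point): Point on the knob's upright axis at the housing's top face (40 mm above the feet), axes as timer. The knob is a low dial disc (76 mm across) and above it, turning with it, a grip: a skirt disc (58 mm across) with an upright bar. Pressed, the grip first sinks 0 to 7 mm almost freely (1.5 N; unknown, feel for it), then a spring of 9 N per mm takes over, 4 mm to its stop.
- dial (a joint): Angle of the knob, rad. Grows when turned clockwise seen from above; 0 and 1.6 are the end stops; stiff friction of 0.32 N m, stays where left. It starts at 0.15 to 0.4.
- pointer (a point): Outer end of the black pointer line on the rim of the dial disc, 38 mm from the axis, 45 mm above the feet. Its x axis points outward along the pointer line (and the grip bar). At dial angle q the line points at 0.8 - q rad (anticlockwise seen from above) from the timer's x axis.
- tab_tip (a point): Top of the small aluminium marker tab (12 x 5 x 6 mm), outside the dial 53 mm from the knob axis, 46 mm above the feet. Its x axis points outward from the knob axis. Held stiffly on the housing; not to be moved. It stands where the pointer must finally be: at a dial angle of 0.5 to 1.05 rad, different in every run.
- key_top (a point): Centre of the top of the start key, a white round push key 19 mm across on the housing's front part, 68 mm in front of the knob axis (timer x = -68 mm), top 12 mm above the housing's top face. Travel 7 mm straight down, spring 0.9 N per mm, about 6 N at the bottom, where it is hard; springs back.
- start_key (a joint): How far the start key is pressed, m: 0 up, 0.007 fully down; from 0.005 on it counts as pressed.
- timer_front (a point): Middle of the housing's front top edge (timer x = -86 mm, 40 mm above the feet).
- timer_rear (a point): Middle of the housing's rear top edge (timer x = +64 mm, 40 mm above the feet).
- plate: Smooth steel plate under the timer, 190 x 170 x 4 mm, fixed; origin under its centre at the worktop.
- jar: White screw-lid jar, 50 mm across, 62 mm high, a bystander to the left of the timer; origin under its centre.
- driver: Hex screwdriver, 148 mm long, lying to the left of the timer; origin under its centre.
- torch: Black pocket torch, 126 mm long, 30 mm thick, lying to the right of the timer; origin under its centre.
- gauge: Steel block 50 x 75 x 25 mm lying behind and to the right of the timer; origin under its centre.
- tape: Roll of masking tape, 85 mm across, 19 mm high, lying behind the timer; origin under its centre.
- dial_centre (a point): Centre of the metal dial disc's top, 45 mm above the feet, x along the pointer line. The grip bar above it is 46 mm long (along x), 14 mm wide, 33 mm high, centred on the axis. The skirt's upper face, from which the bar rises, rests 12 to 23 mm above this point, unreported and different every run: feel for it. Pinch the bar across its width; the fingertips may rest on the skirt.
Mind the look-alikes: they are no part of the job. Of the things that look like the timer, the larger one is meant.

How it is judged:
On the way, in this order (a step that is already met when the one before it is completed fails the run):
1. the knob is wound clockwise to its end stop (within 0.1 rad) (value of joint dial above 1.5 rad), for 0.1 s.
2. the knob is turned back so that the pointer line stands at the marker tab (within 0.1 rad) (angle between the x axis of pointer and the x axis of tab_tip, either way round below 0.1 rad and value of joint dial below 1.25 rad), for 0.2 s.
3. with the pointer still at the tab, the start key is pressed down at least 5 of its 7 mm (value of joint start_key above 0.005 m and angle between the x axis of pointer and the x axis of tab_tip, either way round below 0.1 rad), for 0.05 s.
At the end, for the whole second after the job is handed in: the pointer line stands within 0.1 rad of the marker tab, the start key is up again, and the timer stands upright and still on its plate, within 15 mm of where it was (angle between the x axis of pointer and the x axis of tab_tip, either way round below 0.1 rad and value of joint start_key below 0.002 m and linear speed of timer below 0.01 m/s and angle between timer's own z axis and vertical below 0.05 rad); the robot touches nothing.
It fails at once if the timer spins or slides: its front or rear edge moves more than 15 mm (distance of any of timer_front, timer_rear from where it was at the start of the episode above 0.015 m).
It fails at once if the timer is pressed too hard: more than 30 N between it and its plate (its weight is 4.5 to 6 N of that) (contact force between timer and plate above 30 N).
It fails at once if the timer is tipped (angle between timer's own z axis and vertical above 0.1 rad).
It fails at once if the marker tab is moved more than 20 mm (distance of tab_tip from where it was at the start of the episode above 0.02 m).
It fails at once if a thing around the timer (jar, hex screwdriver, torch, steel block, tape roll) is moved more than 20 mm (distance of any of jar, driver, torch, gauge, tape from where it was at the start of the episode above 0.02 m).
It also fails if it takes over 67 s, if anything falls off the work surface, if the arm or the gripper's body presses on something with over 40 N, if the wrist force passes 120 N, or if a joint passes its speed limit or range.

## Working session

There is one attempt and no reset: what is moved stays moved. The work goes in short steps, Python scripts to look and compute and a tool call to move; the robot and the scene stay as the last step left them, time stands still between calls to the robot, and variables do not carry over. Pictures are saved under pics/ and viewed, and the job is handed in when it is done.

Besides the shell and the picture viewer there is one more tool, called after "Call:" by a JSON object that holds its "fn" and its "kwargs", one argument or row to a line. play_rows: Moves the arm, as the interface text tells. Its arguments: {"type":"object","properties":{"series":{"type":"array","items":{"type":"array","items":{"type":"array","items":{"type":"number"}}}},"force":{"type":"number"}},"required":["series"]}

```bash
ls; mkdir -p pics; python3 - <<'E'
from plant import sensors, read_camera, robot
import cv2,numpy as np
print(sensors.read_state()); print(robot.tip_reach)
for n in ["scene","side","wrist"]:
    r=read_camera(n); cv2.imwrite(f"pics/{n}0.png",r["color"][:,:,::-1]); np.savez(f"pics/{n}0.npz",**r)
    R=cv2.Rodrigues(np.array(r["rvec"]))[0]; print(n,-R.T@r["tvec"],R[2],r["intrinsics"][0])
E
```

```text
pics
{'t': 0.0, 'q': array([ 1.15662280e+00,  1.31163883e-01,  1.48927041e+00, -3.06042239e-05,
        1.52297459e+00, -8.53603073e-02]), 'dq': array([ 1.17655546e-03,  1.42503538e-03, -3.60943358e-05,  1.67219142e-03,
        8.11576622e-04, -3.87852492e-04]), 'joint_torque': array([-2.02860106e-04, -5.59889138e+01, -4.91727233e+01,  7.67085934e-02,
        3.63803166e-02, -1.70477392e-04]), 'tool_pos': array([0.1935029 , 0.56737571, 0.23159066]), 'orientation': array([-5.14103812e-01, -3.09881583e+00,  2.77589536e-03]), 'force': array([-0.15906332,  0.42765036,  0.59572065]), 'wrist_torque': array([-0.05041657, -0.0042046 ,  0.02886012]), 'opening': 0.09254710669916741}
0.014
scene [0.14992373 0.31710511 0.72019643] [ 0.56402663 -0.31111147 -0.76490759] [438.26663917   0.         313.36299891]
side [0.35404592 0.82857243 0.70606652] [ 0.28317999 -0.73739475 -0.61323574] [566.39908651   0.         311.0192238 ]
wrist [0.11692616 0.59274467 0.38439619] [ 0.26988055 -0.09573419 -0.95812288] [378.45077828   0.         320.86080007]
```

View pics/scene0.png

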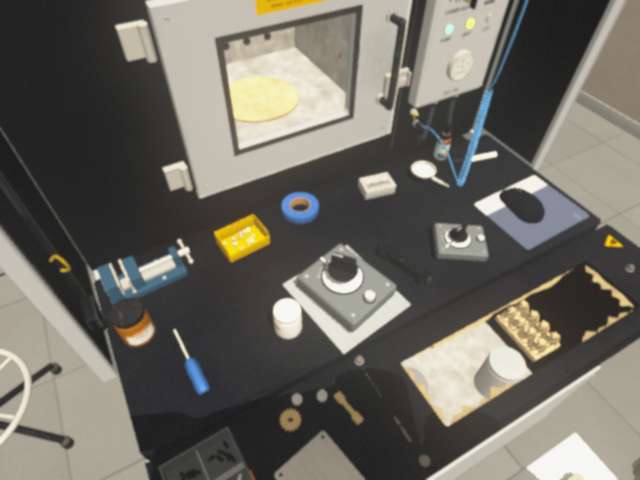

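View pics/side0.png

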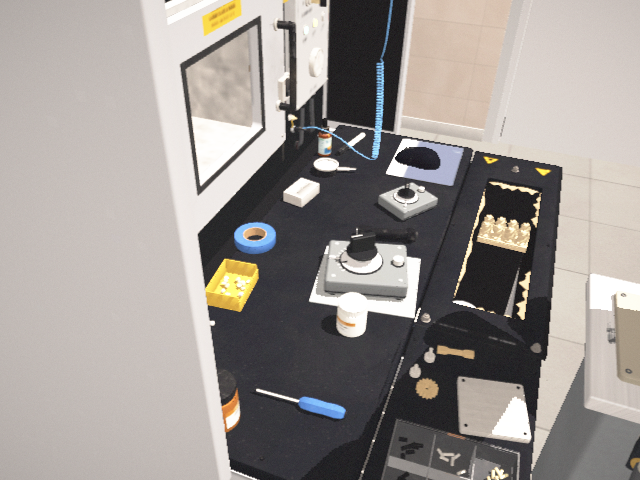

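View pics/wrist0.png

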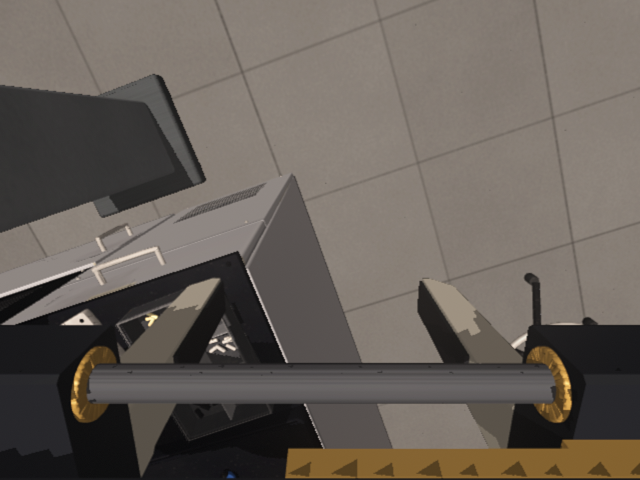

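The scene view shows the big timer at about (345,285), its knob at (343,268) and its key at (370,296). The small look-alike is at (460,240), the jar at (287,318) and the torch at about (405,265). The side view shows the timer at (365,265). Next I measure.

```bash
cat > h.py <<'E'
import numpy as np,cv2
def load(n): return dict(np.load(f"pics/{n}.npz"))
def cam(r):
    R=cv2.Rodrigues(np.array(r["rvec"]))[0]; return R,np.array(r["tvec"]).ravel(),np.array(r["intrinsics"])
def ray(r,u,v):
    R,t,K=cam(r); return -R.T@t, R.T@np.linalg.inv(K)@np.array([u,v,1.])
def onz(r,u,v,z):
    o,d=ray(r,u,v); return o+d*(z-o[2])/d[2]
def cloud(r):
    R,t,K=cam(r); Z=r["range_z"]; v,u=np.mgrid[:480,:640]
    P=np.stack([(u-K[0,2])/K[0,0]*Z,(v-K[1,2])/K[1,1]*Z,Z],-1)
    return (P-t)@R   # world
def proj(r,p):
    R,t,K=cam(r); q=K@(R@np.array(p)+t); return q[:2]/q[2]
def tri(r1,a,r2,b):
    o1,d1=ray(r1,*a);o2,d2=ray(r2,*b)
    s=np.linalg.lstsq(np.stack([d1,-d2],1),o2-o1,rcond=None)[0]
    p,q=o1+s[0]*d1,o2+s[1]*d2; return (p+q)/2,np.linalg.norm(p-q)
E
python3 - <<'E'
from h import *
for n,(x0,y0,x1,y1) in {"scene0":(270,230,430,350),"side0":(300,215,440,320)}.items():
    r=load(n); c=r["color"][y0:y1,x0:x1,::-1]
    cv2.imwrite(f"pics/{n}_z.png",cv2.resize(c,None,fx=5,fy=5,interpolation=cv2.INTER_CUBIC))
    P=cloud(r); 
    if n=="scene0":
        for (u,v) in [(343,270),(330,310),(370,296),(345,262),(400,300),(320,283)]: print((u,v),P[v,u].round(4))
    else:
        for (u,v) in [(365,262),(360,243),(399,262),(340,288),(410,300)]: print((u,v),P[v,u].round(4))
E
```

```text
(343, 270) [0.5515 0.0329 0.0748]
(330, 310) [0.5132 0.0808 0.0273]
(370, 296) [0.4896 0.0117 0.0553]
(345, 262) [0.5496 0.0314 0.0999]
(400, 300) [ 0.4812 -0.059   0.002 ]
(320, 283) [0.5652 0.0732 0.0436]
(365, 262) [0.5516 0.0357 0.0489]
(360, 243) [0.5629 0.0399 0.0925]
(399, 262) [0.4926 0.0174 0.0534]
(340, 288) [0.5781 0.0968 0.0263]
(410, 300) [0.457  0.0536 0.0023]
```

View pics/scene0_z.png

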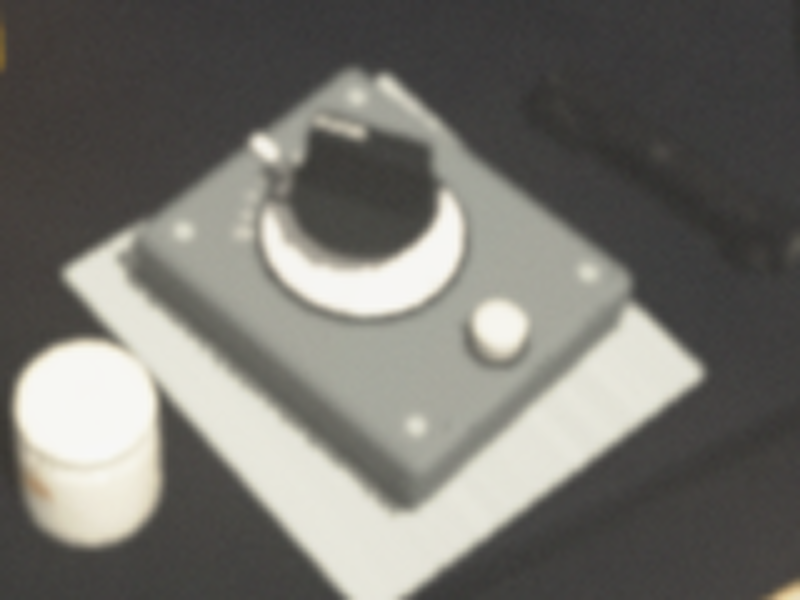

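View pics/side0_z.png

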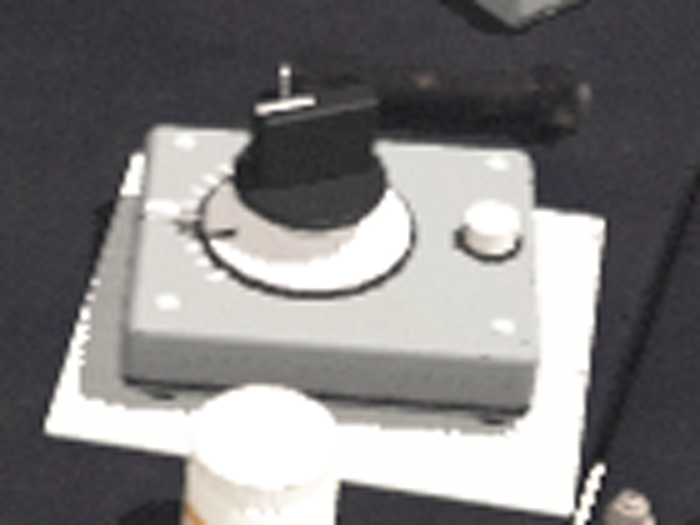

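Call:
{"fn": "play_rows", "kwargs": {
  "series": [
    [[-1,0.02,-0.035,0.005,-0.12],[-1,0.04,-0.07,0.01,-0.24],[-1,0.06,-0.105,0.015,-0.36],[-1,0.08,-0.14,0.02,-0.48],[-1,0.1,-0.175,0.025,-0.6],[-1,0.12,-0.21,0.03,-0.72],[-1,0.14,-0.245,0.03,-0.84],[-1,0.16,-0.28,0.03,-0.96]]
  ]
}}

```text
t: 0.95
tool_pos: [0.3542, 0.2864, 0.2627]
orientation: [1.893, 2.507, 0.001]
force: [0.7, 0.3, -0.2]
opening: 0.093
```

Call:
{"fn": "play_rows", "kwargs": {
  "series": [
    [[-1,0.02,-0.035,0,-0.13],[-1,0.04,-0.07,0,-0.26],[-1,0.06,-0.105,0,-0.39],[-1,0.08,-0.14,0,-0.52],[-1,0.1,-0.175,0,-0.65],[-1,0.12,-0.21,0,-0.78],[-1,0.14,-0.25,0,-0.91],[-1,0.16,-0.29,0,-1.04]]
  ]
}}

```text
t: 1.75
tool_pos: [0.5141, -0.0038, 0.2624]
orientation: [-2.889, -1.234, 0.0]
force: [0.1, 0.4, 1.0]
opening: 0.0931
```

```bash
python3 - <<'E'
from plant import sensors, read_camera, robot
from h import *
s=sensors.read_state(); print(s)
n="wrist"; r=read_camera(n); cv2.imwrite("pics/wrist1.png",r["color"][:,:,::-1]); np.savez("pics/wrist1.npz",**r)
E
```

```text
{'t': 1.75, 'q': array([-1.07192700e-01, -1.14202160e-01,  1.68013334e+00,  1.27915046e-04,
        1.57587612e+00,  6.55998837e-01]), 'dq': array([-0.76534929,  0.52716126, -0.48039103,  0.0029084 , -0.05045821,
        0.53047841]), 'joint_torque': array([  3.4794686 , -47.39454746, -46.54120803,  -0.20321698,
         0.3325586 ,  -1.20845832]), 'tool_pos': array([ 0.51410127, -0.00377762,  0.26243179]), 'orientation': array([-2.88872619e+00, -1.23430337e+00,  1.95818827e-04]), 'force': array([0.14729827, 0.44749898, 0.97626964]), 'wrist_torque': array([ 0.00312227,  0.0958395 , -0.01677555]), 'opening': 0.09310893352023014}
```

View pics/wrist1.png

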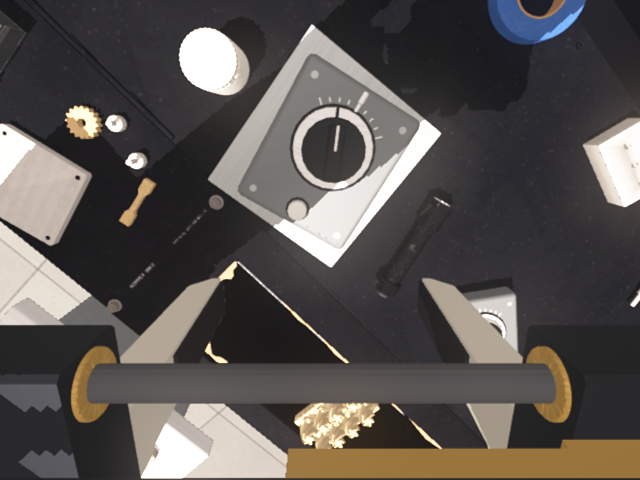

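The timer is in full view: dial at (333,147), pointer at about (337,113), tab at (362,100), key at (297,209). The arm was still moving, so I take a fresh picture.

```bash
python3 - <<'E'
from plant import sensors, read_camera, robot
from h import *
for i in range(4): r=read_camera("wrist")
s=sensors.read_state(); print(s["t"],s["tool_pos"],s["orientation"],abs(s["dq"]).max())
np.savez("pics/wrist2.npz",**r)
c=r["color"][40:260,220:450,::-1]
cv2.imwrite("pics/wrist2z.png",cv2.resize(c,None,fx=2.7*1.0,fy=2.7,interpolation=cv2.INTER_CUBIC))
E
```

```text
2.0 [ 0.51338647 -0.00201907  0.26222316] [-2.88468086e+00 -1.24191993e+00  1.14001018e-03] 0.02789751512193874
```

View pics/wrist2z.png

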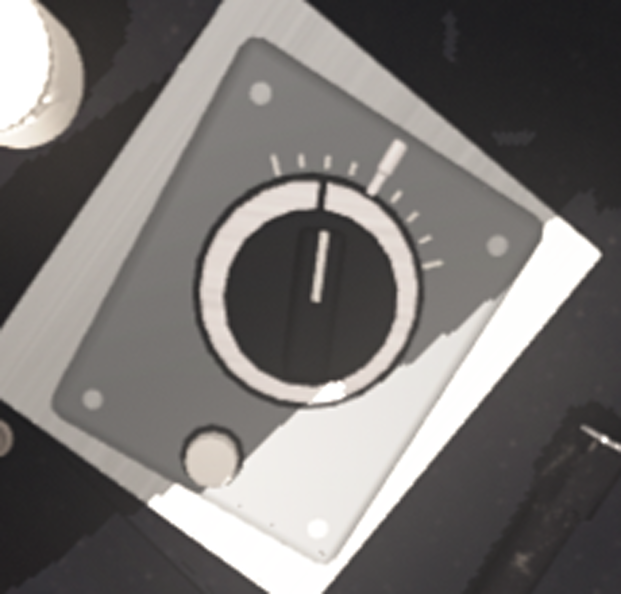

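```bash
cat > meas.py <<'E'
from h import *
import sys
def dial(r,u0,v0,zd=0.049,rad=(32,50)):
    # dial-rim points: sample rays from the centre in radius, find outer fall of white
    g=cv2.cvtColor(r["color"],cv2.COLOR_RGB2GRAY).astype(float)
    return g
E
python3 - <<'E'
from h import *
r=load("wrist2"); P=cloud(r)
z=lambda x,y:(x/2.7+220-.3,y/2.7+40-.3)
pts={"boltTL":(260,93,.044),"boltTR":(497,245,.044),"boltBL":(92,399,.044),"boltBR":(317,528,.044),"key":(211,459,.056),
"ptr_out":(323,183,.049),"ptr_in":(322,207,.049),"tab_in":(375,189,.050),"tab_out":(398,146,.050),"bar_o":(324,232,None),"bar_i":(316,301,None)}
W={}
for k,(a,b,h) in pts.items():
    u,v=z(a,b); d=P[int(round(v)),int(round(u))]
    W[k]=onz(r,u,v,h if h else d[2]); print(k,(round(u,1),round(v,1)),W[k].round(4),"depth",d.round(4))
f=(W["boltTL"]+W["boltTR"]-W["boltBL"]-W["boltBR"]);print("yaw",np.arctan2(f[1],f[0]))
g=(W["boltTL"]+W["boltBL"]-W["boltTR"]-W["boltBR"]);print("yaw2",np.arctan2(-g[0],g[1]))
print("bolt mean",sum(W[k] for k in list(W)[:4])/4)
# white ring mask + ellipse
c=cv2.cvtColor(r["color"],cv2.COLOR_RGB2GRAY); 
# dark groove around dial: use radial profile
cu,cv_=z(308,290)
pp=[]
for a in np.linspace(0,2*np.pi,120,endpoint=False):
    rr=np.arange(33,46,.25); u=cu+rr*np.cos(a); v=cv_+rr*np.sin(a)
    p=cv2.remap(c,u.astype(np.float32)[None],v.astype(np.float32)[None],cv2.INTER_LINEAR)[0].astype(float)
    gi=np.argmin(np.gradient(p)); 
    if np.gradient(p)[gi]<-4: pp.append((u[gi],v[gi]))
pp=np.array(pp,np.float32)
w=np.array([onz(r,*q,.049)[:2] for q in pp]); 
for _ in range(3):
    A=np.c_[2*w,np.ones(len(w))]; s=np.linalg.lstsq(A,(w**2).sum(1),rcond=None)[0]; R=np.sqrt(s[2]+s[0]**2+s[1]**2)
    e=np.hypot(*(w-s[:2]).T)-R; w=w[abs(e)<max(2*e.std(),3e-4)]
print("dial centre",s[:2],"R",R,len(w),e.std())
C=s[:2]
for k in ["ptr_out","ptr_in","tab_in","tab_out","key","bar_o","bar_i"]:
    d=W[k][:2]-C; print(k,np.hypot(*d),np.arctan2(d[1],d[0]))
d=(W["bar_o"]-W["bar_i"]);print("bar ang",np.arctan2(d[1],d[0]))
d=(W["tab_out"]-W["tab_in"]);print("tab ang",np.arctan2(d[1],d[0]))
d=C-W["key"][:2];print("key->axis yaw",np.arctan2(d[1],d[0]))
# scene / side check
for n in ["scene0","side0"]:
    q=load(n); print(n,"proj dial centre",proj(q,[*C,.049]),"key",proj(q,W["key"]),"tab",proj(q,(W["tab_in"]+W["tab_out"])/2))
E
```

```text
boltTL (316.0, 74.1) [0.5925 0.087  0.044 ] depth [0.5925 0.0869 0.0461]
boltTR (403.8, 130.4) [ 0.6185 -0.0056  0.044 ] depth [ 0.6188 -0.0053  0.045 ]
boltBL (253.8, 187.5) [0.4765 0.0546 0.044 ] depth [0.4773 0.0547 0.0451]
boltBR (337.1, 235.3) [ 0.5026 -0.0381  0.044 ] depth [ 0.503  -0.0375  0.0453]
key (297.8, 209.7) [0.4947 0.0101 0.056 ] depth [0.4947 0.0099 0.0564]
ptr_out (339.3, 107.5) [0.5881 0.0514 0.049 ] depth [0.5881 0.0519 0.0497]
ptr_in (339.0, 116.4) [0.5826 0.0459 0.049 ] depth [0.5827 0.0462 0.052 ]
tab_in (358.6, 109.7) [0.5995 0.0379 0.05  ] depth [0.5999 0.0373 0.0472]
tab_out (367.1, 93.8) [0.6142 0.0427 0.05  ] depth [0.6138 0.0427 0.0518]
bar_o (339.7, 125.6) [0.5761 0.0417 0.105 ] depth [0.576  0.0413 0.105 ]
bar_i (336.7, 151.2) [0.561  0.0289 0.1052] depth [0.5612 0.0289 0.1052]
yaw 0.2726956849370545
yaw2 0.27417913923047715
bolt mean [0.54755637 0.0244545  0.044     ]
dial centre [0.55918422 0.02774991] R 0.03783514314500157 103 0.00019241396376267893
ptr_out 0.03737397889310041 0.6852408306272082
ptr_in 0.029647387798554727 0.6602270246195022
tab_in 0.041588822119905874 0.24541515583128645
tab_out 0.0570643524509504 0.26560473330485246
key 0.06680339299478397 -2.8747634985970465
bar_o 0.02189310714069535 0.6911085048792336
bar_i 0.002153177026938084 0.5715884406299683
bar ang 0.7041035621889937
tab ang 0.3197756153103061
key->axis yaw 0.2668291549927468
scene0 proj dial centre [342.45292698 274.33036134] key [369.22367978 293.37648043] tab [324.37963459 259.20802202]
side0 proj dial centre [362.38269147 258.47902533] key [398.99265652 258.2995729 ] tab [335.92279178 255.86725445]
```

Call:
{"fn": "play_rows", "kwargs": {
  "series": [
    [[0.3,0.02,0.015,-0.02,-0.06],[0.3,0.045,0.03,-0.05,-0.123],[0.48,0.045,0.03,-0.09,-0.123],[0.48,0.045,0.03,-0.12,-0.123],[0.48,0.045,0.03,-0.13,-0.123],[0.48,0.045,0.03,-0.13,-0.123],[0.48,0.045,0.03,-0.13,-0.123]]
  ]
}}

```text
t: 2.7
tool_pos: [0.5595, 0.0284, 0.1346]
orientation: [2.955, 1.064, 0.003]
force: [0.6, -0.1, -0.2]
opening: 0.0419
```

```bash
python3 - <<'E'
from plant import sensors, read_camera, robot
from h import *
r=read_camera("wrist"); a=read_camera("side")
s=sensors.read_state(); print(s["t"],s["tool_pos"],s["orientation"],s["force"],s["wrist_torque"],s["opening"])
np.savez("pics/wrist3.npz",**r)
cv2.imwrite("pics/wrist3.png",np.vstack([cv2.resize(x["color"][:,:,::-1],(400,300)) for x in (r,)]))
cv2.imwrite("pics/wrist3.png",r["color"][:,:,::-1])
cv2.imwrite("pics/side3z.png",cv2.resize(a["color"][180:320,270:450,::-1],None,fx=4,fy=4,interpolation=cv2.INTER_CUBIC))
E
```

```text
2.8 [0.56019875 0.0280489  0.13527593] [2.95499789 1.062358   0.00582747] [0.1907404  0.20302179 0.31117265] [-0.04041773  0.12272624  0.00278134] 0.033581906552539294
```

View pics/wrist3.png

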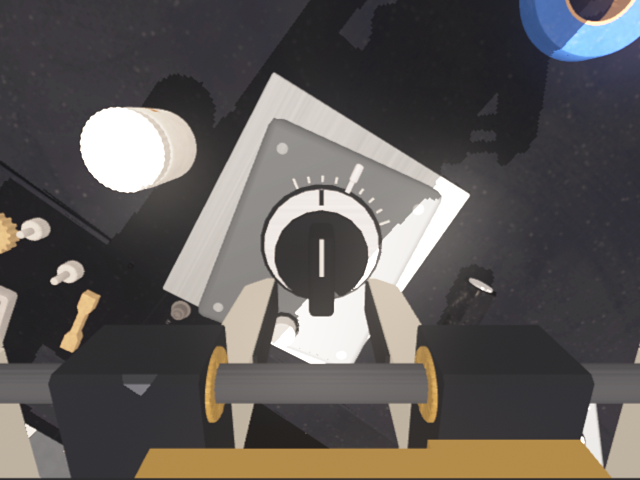

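View pics/side3z.png

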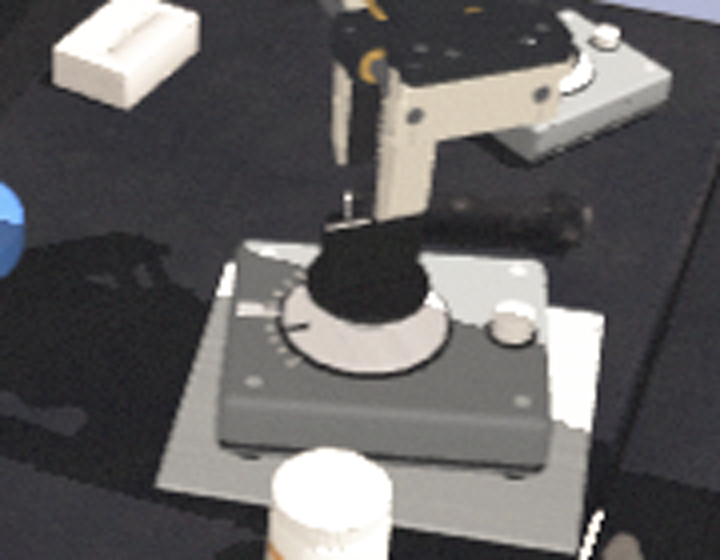

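Bar, pads and pointer are lined up in the wrist view at u of about 321, with the fingers centred on the bar. I descend and feel for the skirt.

Call:
{"fn": "play_rows", "kwargs": {
  "series": [
    [[0.48,0,0,-0.015,0],[0.48,0,0,-0.03,0],[0.48,0,0,-0.037,0],[0.48,0,0,-0.037,0],[0.48,0,0,-0.037,0],[0.48,0,0,-0.037,0]]
  ]
}}

```text
t: 3.4
tool_pos: [0.5591, 0.0278, 0.096]
orientation: [2.956, 1.062, 0.001]
force: [0.9, -0.1, -0.1]
opening: 0.0247
```

Call:
{"fn": "play_rows", "kwargs": {
  "series": [
    [[0.48,0,0,-0.002,0],[0.48,0,0,-0.004,0],[0.48,0,0,-0.005,0],[0.48,0,0,-0.005,0]]
  ]
}}

```text
t: 3.8
tool_pos: [0.5586, 0.0279, 0.0904]
orientation: [-2.956, -1.062, 0.001]
force: [-0.2, 0.5, -1.1]
opening: 0.0241
```

Call:
{"fn": "play_rows", "kwargs": {
  "series": [
    [[0.48,0,0,-0.001,0],[0.48,0,0,-0.002,0],[0.48,0,0,-0.003,0],[0.48,0,0,-0.003,0]]
  ]
}}

```text
t: 4.2
tool_pos: [0.5586, 0.0279, 0.0874]
orientation: [-2.956, -1.062, 0.0]
force: [0.0, 1.1, -0.8]
opening: 0.024
```

Call:
{"fn": "play_rows", "kwargs": {
  "series": [
    [[0.48,0,0,-0.001,0],[0.48,0,0,-0.002,0],[0.48,0,0,-0.002,0],[0.48,0,0,-0.002,0]]
  ]
}}

```text
t: 4.6
tool_pos: [0.5587, 0.0279, 0.0856]
orientation: [-2.957, -1.062, 0.0]
force: [-0.8, -0.0, 0.7]
opening: 0.024
```

Call:
{"fn": "play_rows", "kwargs": {
  "series": [
    [[0.48,0,0,-0.001,0],[0.48,0,0,-0.0015,0],[0.48,0,0,-0.0015,0],[0.48,0,0,-0.0015,0]]
  ]
}}

```text
t: 5.0
tool_pos: [0.5588, 0.0279, 0.0842]
orientation: [2.957, 1.062, 0.0]
force: [0.4, -0.0, -0.8]
opening: 0.0242
```

Call:
{"fn": "play_rows", "kwargs": {
  "series": [
    [[0.48,0,0,-0.001,0],[0.48,0,0,-0.0015,0],[0.48,0,0,-0.0015,0]]
  ]
}}

```text
t: 5.3
tool_pos: [0.5588, 0.0278, 0.0827]
orientation: [2.956, 1.062, 0.0]
force: [-0.0, -0.8, 1.3]
opening: 0.0243
```

Call:
{"fn": "play_rows", "kwargs": {
  "series": [
    [[0.48,0,0,-0.001,0],[0.48,0,0,-0.001,0],[0.48,0,0,-0.001,0]]
  ]
}}

```text
t: 5.6
tool_pos: [0.5586, 0.0279, 0.0815]
orientation: [-2.957, -1.062, 0.0]
force: [-0.1, -0.6, 0.5]
opening: 0.0238
```

Call:
{"fn": "play_rows", "kwargs": {
  "series": [
    [[0.48,0,0,-0.001,0],[0.48,0,0,-0.001,0],[0.48,0,0,-0.001,0]]
  ]
}}

```text
t: 5.9
tool_pos: [0.5587, 0.0279, 0.0806]
orientation: [-2.957, -1.062, 0.0]
force: [-0.1, -0.2, 0.7]
opening: 0.0243
```

Call:
{"fn": "play_rows", "kwargs": {
  "series": [
    [[0.48,0,0,-0.001,0],[0.48,0,0,-0.001,0],[0.48,0,0,-0.001,0]]
  ]
}}

```text
t: 6.2
tool_pos: [0.5587, 0.0279, 0.0796]
orientation: [-2.957, -1.062, 0.0]
force: [0.1, -0.1, 0.8]
opening: 0.0241
```

Call:
{"fn": "play_rows", "kwargs": {
  "series": [
    [[0.48,0,0,-0.001,0],[0.48,0,0,-0.001,0],[0.48,0,0,-0.001,0]]
  ]
}}

```text
t: 6.5
tool_pos: [0.5587, 0.0279, 0.0786]
orientation: [-2.957, -1.062, 0.0]
force: [0.1, 0.3, -0.8]
opening: 0.0243
```

Call:
{"fn": "play_rows", "kwargs": {
  "series": [
    [[0.48,0,0,-0.001,0],[0.48,0,0,-0.001,0],[0.48,0,0,-0.001,0]]
  ]
}}

```text
t: 6.8
tool_pos: [0.5588, 0.0279, 0.0779]
orientation: [2.957, 1.062, 0.0]
force: [-0.6, -0.2, 3.4]
opening: 0.0245
```

Call:
{"fn": "play_rows", "kwargs": {
  "series": [
    [[0.48,0,0,-0.001,0],[0.48,0,0,-0.001,0],[0.48,0,0,-0.001,0]]
  ]
}}

```text
t: 7.1
tool_pos: [0.5588, 0.0279, 0.0773]
orientation: [2.956, 1.062, 0.0]
force: [-3.5, -0.3, 8.0]
opening: 0.0244
```

Call:
{"fn": "play_rows", "kwargs": {
  "series": [
    [[0.48,0,0,-0.0005,0],[0.48,0,0,-0.0005,0],[0.48,0,0,-0.0005,0]]
  ]
}}

```text
t: 7.4
tool_pos: [0.5589, 0.0279, 0.0771]
orientation: [2.956, 1.062, 0.0]
force: [-5.1, 0.2, 10.5]
opening: 0.0239
```

```bash
cat > st.py <<'E'
from plant import sensors, read_camera
import numpy as np
F=[];M=[]
for i in range(4):
    read_camera("scene"); s=sensors.read_state(); F.append(s["force"]);M.append(s["wrist_torque"])
print(s["t"],"pos",s["tool_pos"].round(4),"rv",s["orientation"].round(4),"F",np.mean(F,0).round(2),"sd",np.std(F,0).round(2),"M",np.mean(M,0).round(3),s["opening"])
a=s["orientation"]; print("tool y ang",2*np.arctan2(a[1],a[0])-np.pi/2, "q6",s["q"][5])
E
python3 st.py
```

```text
7.6 pos [0.5589 0.0279 0.077 ] rv [2.9565e+00 1.0622e+00 4.0000e-04] F [-4.93  0.14 10.35] sd [0.67 0.4  0.22] M [-1.000e-03  1.061e+00  1.100e-02] 0.02420738881304114
tool y ang -0.8809388071007558 q6 0.8391709374965803
```

Call:
{"fn": "play_rows", "kwargs": {
  "series": [
    [[0.48,-0.0005,0,-0.0002,0],[0.48,-0.0005,0,-0.0002,0]]
  ]
}}

```text
t: 7.8
tool_pos: [0.5588, 0.0279, 0.077]
orientation: [2.956, 1.062, 0.002]
force: [-3.4, 0.9, 10.2]
opening: 0.0243
```

```bash
python3 st.py
```

```text
8.0 pos [0.5588 0.0279 0.0771] rv [2.9561e+00 1.0621e+00 1.9000e-03] F [-3.51 -0.14 10.15] sd [0.52 0.34 0.38] M [ 0.013  0.771 -0.009] 0.02411293062284608
tool y ang -0.8809232651784329 q6 0.8391356637906893
```

Call:
{"fn": "play_rows", "kwargs": {
  "series": [
    [[0.48,-0.001,0,-0.0004,0],[0.48,-0.001,0,-0.0004,0],[0.7,-0.001,0,-0.0004,0],[1,-0.001,0,-0.0004,0],[1,-0.001,0,-0.0004,0],[1,-0.001,0,-0.0004,0]]
  ],
  "force": 12
}}

```text
t: 8.6
tool_pos: [0.5587, 0.0279, 0.0772]
orientation: [2.956, 1.062, 0.005]
force: [-0.3, -0.2, 10.0]
opening: 0.0139
```

```bash
python3 st.py
```

```text
8.8 pos [0.5588 0.0279 0.0772] rv [2.9555 1.0619 0.005 ] F [-0.61  0.66  9.31] sd [0.29 0.33 0.83] M [ 0.071  0.281 -0.002] 0.013908638532959662
tool y ang -0.8809663588493807 q6 0.8390687156050578
```

Call:
{"fn": "play_rows", "kwargs": {
  "series": [
    [[1,0,0,-0.0005,0],[1,0,0,-0.001,0],[1,0,0,-0.001,0],[1,0,0,-0.001,0]]
  ],
  "force": 55
}}

```text
t: 9.2
tool_pos: [0.5588, 0.0279, 0.0767]
orientation: [2.955, 1.062, 0.005]
force: [-2.4, 0.2, 13.6]
opening: 0.0139
```

```bash
python3 st.py
```

```text
9.4 pos [0.5588 0.0279 0.0767] rv [2.9554 1.0619 0.0051] F [-2.46  0.63 13.63] sd [0.31 0.06 0.27] M [ 0.055  0.678 -0.031] 0.01389413504865571
tool y ang -0.8809387011166477 q6 0.8390800455219901
```

Call:
{"fn": "play_rows", "kwargs": {
  "series": [
    [[1,-0.0005,0,-0.0003,-0.06],[1,-0.0007,0,-0.0003,-0.12],[1,-0.0007,0,-0.0003,-0.18],[1,-0.0007,0,-0.0003,-0.24],[1,-0.0007,0,-0.0003,-0.3],[1,-0.0007,0,-0.0003,-0.3]]
  ]
}}

```text
t: 10.0
tool_pos: [0.5585, 0.0283, 0.0766]
orientation: [3.082, 0.606, 0.007]
force: [-1.5, 4.0, 13.8]
opening: 0.0138
```

```bash
cat >> st.py <<'E'
from h import *
r=read_camera("wrist"); np.savez("pics/last.npz",**r); cv2.imwrite(f"pics/w{s['t']:.1f}.png",r["color"][:,:,::-1])
E
python3 st.py; ls pics
```

```text
10.2 pos [0.5584 0.0283 0.0766] rv [3.0817 0.6091 0.0067] F [-1.69  2.39 14.13] sd [0.43 0.27 0.7 ] M [0.404 0.538 0.232] 0.013705873290462538
tool y ang -1.1805505063864803 q6 1.1387977277149495
last.npz
scene0.npz
scene0.png
scene0_z.png
side0.npz
side0.png
side0_z.png
side3z.png
w10.2.png
wrist0.npz
wrist0.png
wrist1.npz
wrist1.png
wrist2.npz
wrist2z.png
wrist3.npz
wrist3.png
```

View pics/w10.2.png

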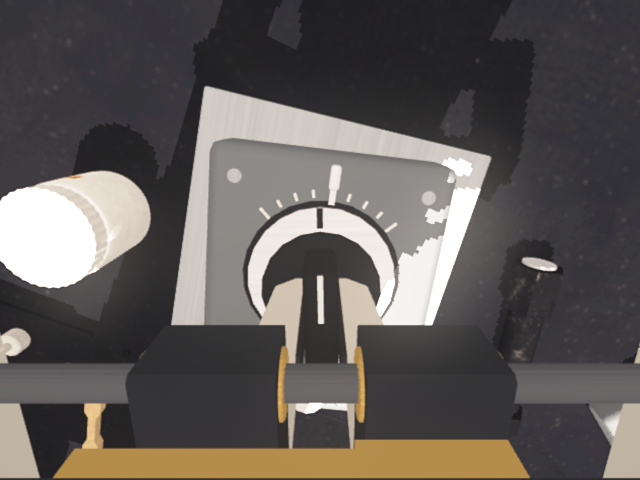

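The knob turned with the gripper: pointer at (319,218), tab at (333,185), rear screws at (234,175) and (429,198). I check that the unit has not moved.

```bash
python3 - <<'E'
from h import *
r=load("last")
a=onz(r,234.3,175.3,.044);b=onz(r,429,198.3,.044)
print(a,b,"ref .5925 .087 / .6185 -.0056"); d=a-b; print("yaw",np.arctan2(-d[0],d[1]))
E
```

```text
[0.59227869 0.08739015 0.044     ] [ 0.61819875 -0.00582228  0.044     ] ref .5925 .087 / .6185 -.0056
yaw 0.27122293470795705
```

The timer has not moved (under 0.5 mm). I keep winding.

Call:
{"fn": "play_rows", "kwargs": {
  "series": [
    [[1,-0.0003,0.0005,0,-0.06],[1,-0.0005,0.0008,0,-0.12],[1,-0.0005,0.0008,0,-0.18],[1,-0.0005,0.0008,0,-0.24],[1,-0.0005,0.0008,0,-0.3],[1,-0.0005,0.0008,0,-0.36],[1,-0.0005,0.0008,0,-0.42],[1,-0.0005,0.0008,0,-0.42]]
  ]
}}

```text
t: 11.05
tool_pos: [0.5582, 0.0292, 0.0767]
orientation: [-3.14, 0.05, -0.008]
force: [-1.3, 2.7, 13.7]
opening: 0.0136
```

```bash
python3 st.py
```

```text
11.25 pos [0.5582 0.0292 0.0767] rv [-3.1405  0.0467 -0.0076] F [-0.52  2.61 13.51] sd [0.16 0.21 0.56] M [0.497 0.323 0.215] 0.013485853879156903
tool y ang 4.682633685801447 q6 1.5602071386129719
```

Call:
{"fn": "play_rows", "kwargs": {
  "series": [
    [[1,0,0,-0.0001,-0.06],[1,0,0,-0.0002,-0.12],[1,0,0,-0.0002,-0.18],[1,0,0,-0.0002,-0.24],[1,0,0,-0.0002,-0.3],[1,0,0,-0.0002,-0.36],[1,0,0,-0.0002,-0.4],[1,0,0,-0.0002,-0.4]]
  ]
}}

```text
t: 12.1
tool_pos: [0.5585, 0.0293, 0.0766]
orientation: [-3.067, 0.671, -0.008]
force: [-1.5, 3.9, 14.3]
opening: 0.0137
```

```bash
python3 st.py
```

```text
12.3 pos [0.5585 0.0294 0.0767] rv [-3.0674  0.6693 -0.008 ] F [-0.2   3.32 13.58] sd [0.37 0.52 0.43] M [0.688 0.218 0.271] 0.01339834348068134
tool y ang 4.282717176631117 q6 1.9601535624686945
```

Call:
{"fn": "play_rows", "kwargs": {
  "series": [
    [[1,0,0,-0.0001,-0.03],[1,0,0,-0.0002,-0.06],[1,0,0,-0.0002,-0.06]]
  ]
}}

```text
t: 12.65
tool_pos: [0.5585, 0.0295, 0.0766]
orientation: [-3.045, 0.762, -0.008]
force: [-0.5, 3.6, 15.5]
opening: 0.0135
```

```bash
python3 st.py; ls -t pics|head -2
```

```text
12.85 pos [0.5585 0.0294 0.0766] rv [-3.0457  0.7608 -0.0081] F [-0.63  4.   14.54] sd [0.44 0.41 0.42] M [0.77  0.263 0.295] 0.013460724713677928
tool y ang 4.222793989240695 q6 2.020161959787695
w12.8.png
last.npz
```

View pics/w12.8.png

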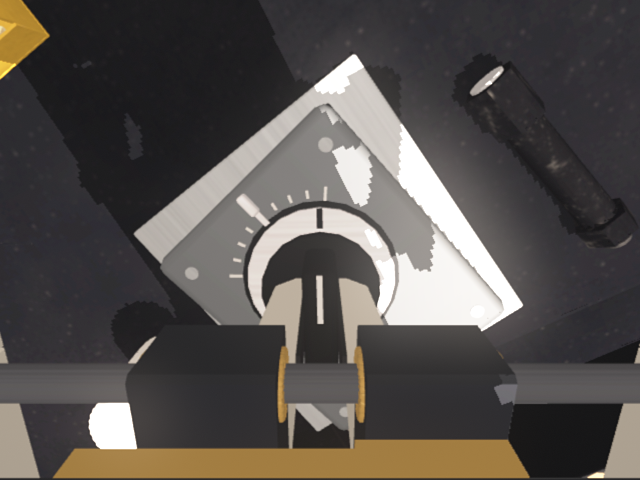

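The pointer at (319,217) is almost at the last tick (326,193). The tab is at (250,207), and the rear screws at (192,273) and (325,145).

```bash
python3 - <<'E'
from h import *
r=load("last")
a=onz(r,192,272.8,.044);b=onz(r,325.5,144.8,.044)
print(a,b,"ref .5925 .087 / .6185 -.0056"); d=a-b; y=np.arctan2(-d[0],d[1]);print("yaw",y)
C=(a+b)/2+0  # rear screw mid -> axis
C0=np.array([.5592,.0277])-(np.array([.5925,.087])+np.array([.6185,-.0056]))/2
C=C[:2]+C0; print("axis",C)
p=onz(r,319.5,209.5,.049)[:2]-C; pi=onz(r,319.5,227,.049)[:2]-C
for k in (p,pi): print("ptr",np.hypot(*k),"q",.8+y-np.arctan2(k[1],k[0]))
d=p-pi;print("line q",.8+y-np.arctan2(d[1],d[0]))
for t in [(245,200),(264,218)]:
    k=onz(r,*t,.05)[:2]-C; print("tab",np.hypot(*k),"q",.8+y-np.arctan2(k[1],k[0]))
E
```

```text
[0.59295832 0.08660192 0.044     ] [ 0.61790404 -0.0061985   0.044     ] ref .5925 .087 / .6185 -.0056
yaw 0.26260278786596536
axis [0.55913118 0.02720171]
ptr 0.03711823379370488 q 1.523822421217776
ptr 0.028282594982302275 q 1.5144354048292747
line q 1.5538562461716097
tab 0.05593373361038613 q 0.8311138009440541
tab 0.043448548423710154 q 0.8471758075776932
```

Call:
{"fn": "play_rows", "kwargs": {
  "series": [
    [[1,0,0,0,-0.02],[1,0,0,0,-0.04],[1,0,0,0,-0.05],[1,0,0,0,-0.05]]
  ]
}}

```text
t: 13.3
tool_pos: [0.5586, 0.0295, 0.0766]
orientation: [-3.025, 0.837, -0.008]
force: [-0.3, 4.3, 12.9]
opening: 0.0134
```

```bash
python3 st.py
```

```text
13.5 pos [0.5586 0.0295 0.0766] rv [-3.0255  0.8365 -0.0081] F [-0.25  4.24 14.37] sd [0.34 0.56 0.22] M [0.843 0.225 0.302] 0.013508287504629454
tool y ang 4.172865086440727 q6 2.070111127973611
```

Call:
{"fn": "play_rows", "kwargs": {
  "series": [
    [[1,0,0,0,-0.02],[1,0,0,0,-0.04],[1,0,0,0,-0.04]]
  ]
}}

```text
t: 13.85
tool_pos: [0.5586, 0.0292, 0.0766]
orientation: [-3.008, 0.898, -0.008]
force: [0.2, 2.4, 13.9]
opening: 0.0138
```

```bash
python3 st.py;  ls -t pics|head -1
```

```text
14.05 pos [0.5586 0.0292 0.0766] rv [-3.0086  0.8969 -0.0084] F [-0.36  2.27 13.51] sd [0.32 0.25 0.14] M [0.512 0.183 0.365] 0.013725576918498704
tool y ang 4.13290504331478 q6 2.1100363054549045
w14.1.png
```

```bash
python3 - <<'E'
from h import *
r=load("last")
cv2.imwrite("pics/z14.png",cv2.resize(r["color"][80:330,150:450,::-1],None,fx=2.4,fy=2.4,interpolation=cv2.INTER_CUBIC))
E
```

```text
(no output)
```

View pics/z14.png

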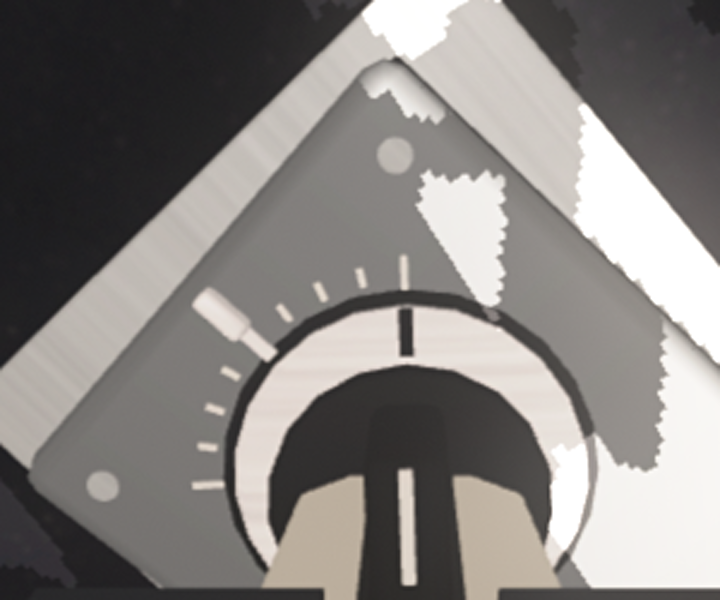

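The pointer now stands exactly on the last tick, at the end stop. I work out the turn back from this view.

```bash
python3 - <<'E'
from h import *
r=load("last")
z=lambda x,y:(x/2.4+150-.3,y/2.4+80-.3)
W=lambda x,y,h=.044: onz(r,*z(x,y),h)[:2]
a=W(102,486);b=W(395,155)
print(a,b,"ref .5925 .087 / .6185 -.0056"); d=a-b; y=np.arctan2(-d[0],d[1]);print("yaw",y)
C=(a+b)/2+np.array([.5592,.0277])-(np.array([.5925,.087])+np.array([.6185,-.0056]))/2; print("axis",C)
q=lambda p:(round(float(np.hypot(*(p-C))),4),round(float(.8+y-np.arctan2(*(p-C)[::-1])),3))
for t in [(208,486),(207,447),(215,408),(230,374),(260,345),(284,312),(320,292),(361,277),(404,272)]: print("tick",q(W(*t)))
for t in [(206,299),(228,319),(241,330)]: print("tab",q(W(*t,.05)))
for t in [(405,310),(406,354)]: print("ptr",q(W(*t,.049)))
E
```

```text
[0.59389205 0.08617596] [ 0.61779888 -0.0074357 ] ref .5925 .087 / .6185 -.0056
yaw 0.2500385666308576
axis [0.55954547 0.02637013]
tick (0.0456, -0.029)
tick (0.0453, 0.174)
tick (0.045, 0.379)
tick (0.0447, 0.568)
tick (0.0429, 0.776)
tick (0.0445, 0.977)
tick (0.044, 1.175)
tick (0.0441, 1.382)
tick (0.0438, 1.586)
tab (0.0574, 0.815)
tab (0.0515, 0.812)
tab (0.0481, 0.813)
ptr (0.0369, 1.585)
ptr (0.0276, 1.576)
```

Dial is at 1.6, tab at about 0.82. The unit turned about 0.02 rad at the stop, well inside the limit. Turning back.

Call:
{"fn": "play_rows", "kwargs": {
  "series": [
    [[1,0,-0.0002,0,0.06],[1,0,-0.0004,0,0.12],[1,0,-0.0006,0,0.18],[1,0,-0.0006,0,0.24],[1,0,-0.0006,0,0.3],[1,0,-0.0006,0,0.36],[1,0,-0.0006,0,0.4],[1,0,-0.0006,0,0.4]]
  ]
}}

```text
t: 14.9
tool_pos: [0.5584, 0.0284, 0.0765]
orientation: [-3.128, 0.281, -0.008]
force: [-1.4, 2.5, 15.1]
opening: 0.0137
```

```bash
python3 st.py;  ls -t pics|head -1
```

```text
15.1 pos [0.5584 0.0284 0.0765] rv [-3.1278  0.2829 -0.0081] F [-0.5   2.27 14.82] sd [0.46 0.3  0.6 ] M [ 0.423  0.391 -0.195] 0.013801024217528433
tool y ang 4.531977055744714 q6 1.7095606148785172
w15.1.png
```

Call:
{"fn": "play_rows", "kwargs": {
  "series": [
    [[1,0,0,0,0.06],[1,0,0,0,0.12],[1,0,0,0,0.18],[1,0,0,0,0.24],[1,0,0,0,0.3],[1,0,0,0,0.35],[1,0,0,0,0.36],[1,0,0,0,0.36]]
  ]
}}

```text
t: 15.95
tool_pos: [0.5584, 0.0278, 0.0765]
orientation: [3.128, 0.282, 0.008]
force: [-1.0, -1.5, 15.1]
opening: 0.0136
```

```bash
python3 st.py; python3 - <<'E'
from h import *
r=load("last")
cv2.imwrite("pics/z15.png",cv2.resize(r["color"][80:330,150:450,::-1],None,fx=2.4,fy=2.4,interpolation=cv2.INTER_CUBIC))
E
```

```text
16.15 pos [0.5584 0.0278 0.0765] rv [3.1281 0.2812 0.008 ] F [-1.6  -0.29 14.92] sd [0.26 0.33 0.52] M [-0.121  0.399 -0.309] 0.013634880400718093
tool y ang -1.391481378181019 q6 1.349646793354686
```

View pics/z15.png

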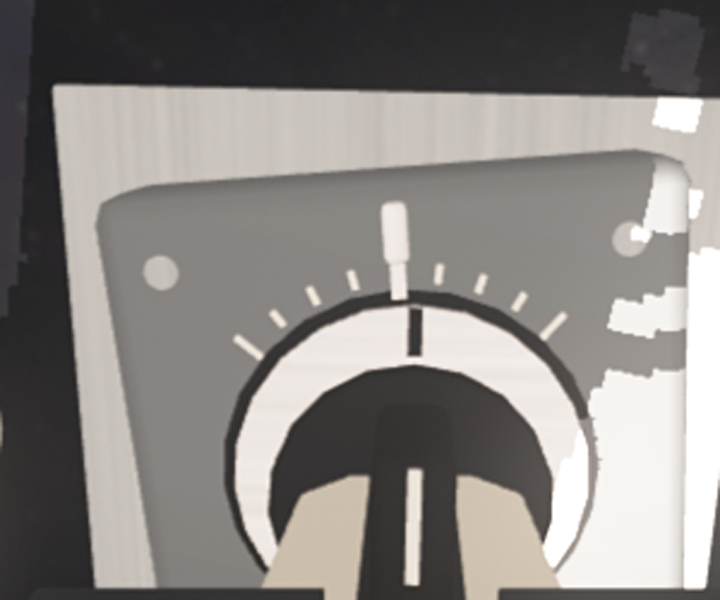

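```bash
python3 - <<'E'
from h import *
r=load("last")
z=lambda x,y:(x/2.4+150-.3,y/2.4+80-.3)
W=lambda x,y,h=.044: onz(r,*z(x,y),h)[:2]
a=W(160,272);b=W(629,239)
d=a-b; y=np.arctan2(-d[0],d[1]);print("yaw",y,a,b)
c,s=np.cos(y-.273),np.sin(y-.273); Rm=np.array([[c,-s],[s,c]])
C=(a+b)/2+Rm@(np.array([.5592,.0277])-(np.array([.5925,.087])+np.array([.6185,-.0056]))/2); print("axis",C)
q=lambda p:(round(float(np.hypot(*(p-C))),4),round(float(.8+y-np.arctan2(*(p-C)[::-1])),3))
for n,t,h in [("t0",(248,348),.044),("t.4",(313,296),.044),("t.8",(399,280),.044),("t1.2",(482,284),.044),("t1.6",(553,326),.044)]: print(n,q(W(*t,h)))
for t in [(394,205),(397,255)]: print("tab",q(W(*t,.05)))
for t in [(415,310),(415,354)]: print("ptr",q(W(*t,.049)))
E
```

```text
yaw 0.2487578612402857 [0.59381284 0.08591298] [ 0.61757436 -0.00762923]
axis [0.55909208 0.027268  ]
t0 (0.0445, -0.009)
t.4 (0.0444, 0.398)
t.8 (0.043, 0.817)
t1.2 (0.0446, 1.211)
t1.6 (0.0447, 1.606)
tab (0.0589, 0.817)
tab (0.0491, 0.817)
ptr (0.0377, 0.897)
ptr (0.0284, 0.906)
```

The pointer is at 0.90 and the tab at 0.815, so 0.085 rad remains.

Call:
{"fn": "play_rows", "kwargs": {
  "series": [
    [[1,0,0,0,0.04],[1,0,0,0,0.085],[1,0,0,0,0.085],[1,0,0,0,0.085]]
  ]
}}

```text
t: 16.6
tool_pos: [0.5585, 0.0276, 0.0766]
orientation: [3.113, 0.414, 0.008]
force: [-2.0, -1.6, 14.3]
opening: 0.0134
```

```bash
python3 st.py; python3 - <<'E'
from h import *
r=load("last")
cv2.imwrite("pics/z16.png",cv2.resize(r["color"][80:330,150:450,::-1],None,fx=2.4,fy=2.4,interpolation=cv2.INTER_CUBIC))
E
```

```text
16.8 pos [0.5585 0.0276 0.0766] rv [3.1129 0.4139 0.0081] F [-0.68 -1.28 14.29] sd [0.42 0.17 0.12] M [-0.248  0.358 -0.26 ] 0.01367108726233506
tool y ang -1.3064161280010609 q6 1.2645504793579008
```

View pics/z16.png

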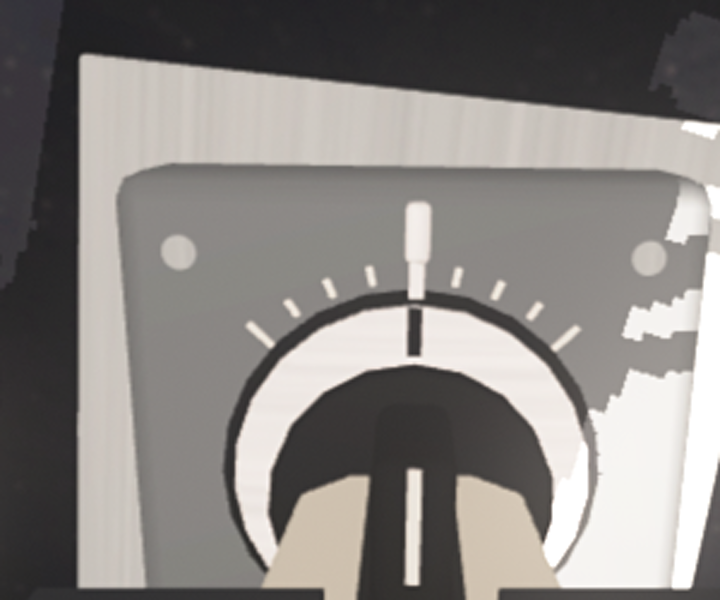

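The pointer (415,330) and tab (417,230) line up. I relax the twist a little, open while still pressing, then lift.

Call:
{"fn": "play_rows", "kwargs": {
  "series": [
    [[1,0,0,0,-0.01],[0.8,0,0,0,-0.01],[0.6,0,0,0,-0.01],[0.45,0,0,0,-0.01],[0.45,0,0,0,-0.01],[0.45,0,0,0,-0.01]]
  ]
}}

```text
t: 17.45
tool_pos: [0.5586, 0.0278, 0.0766]
orientation: [3.115, 0.399, 0.009]
force: [-0.7, -0.2, 13.5]
opening: 0.0251
```

```bash
python3 st.py
```

```text
17.65 pos [0.5586 0.0278 0.0766] rv [3.115  0.399  0.0088] F [ 0.11 -0.74 14.22] sd [0.46 0.37 0.33] M [-0.114  0.21   0.014] 0.02526090211342869
tool y ang -1.316021676006067 q6 1.2743375600242755
```

Call:
{"fn": "play_rows", "kwargs": {
  "series": [
    [[0.45,0,0,0.005,0],[0.45,0,0,0.02,0],[0.45,0,0,0.05,0],[0.45,-0.03,-0.01,0.09,0],[0.45,-0.07,-0.02,0.12,0],[0.45,-0.1,-0.028,0.13,0],[0.45,-0.1,-0.028,0.13,0],[0.45,-0.1,-0.028,0.13,0]]
  ]
}}

```text
t: 18.5
tool_pos: [0.4561, -0.0, 0.2047]
orientation: [3.116, 0.398, 0.003]
force: [-0.5, 0.4, -0.3]
opening: 0.0253
```

```bash
python3 st.py; ls -t pics|head -1;python3 - <<'E'
from h import *
r=load("last")
cv2.imwrite("pics/z18.png",r["color"][:,:,::-1])
E
```

```text
18.7 pos [4.561e-01 3.000e-04 2.029e-01] rv [-3.1156e+00 -3.9950e-01  2.7000e-03] F [-0.03 -0.49  0.12] sd [0.3  0.35 0.52] M [-0.042  0.148  0.014] 0.025545157036825725
tool y ang -7.598947040286236 q6 1.203858595434589
w18.7.png
```

View pics/z18.png

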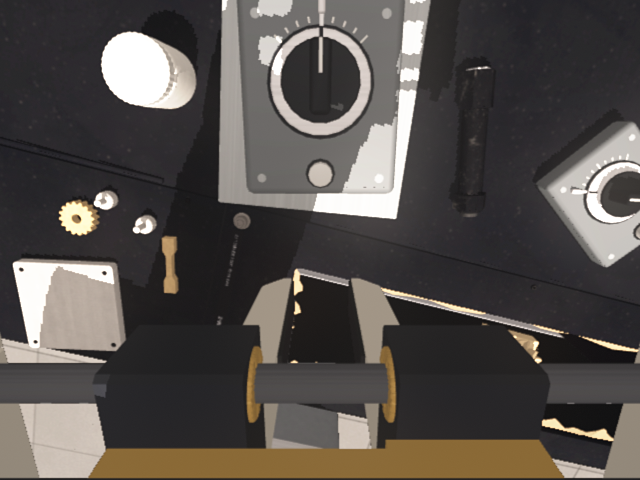

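The wrist view shows the knob released, with pointer and tab both at u of about 321 and the key at (320,173). I measure the alignment and the key position.

```bash
python3 - <<'E'
from plant import read_camera
from h import *
r=read_camera("wrist"); np.savez("pics/last.npz",**r)
P=cloud(r)
g=cv2.cvtColor(r["color"],cv2.COLOR_RGB2GRAY)
cv2.imwrite("pics/z19.png",cv2.resize(r["color"][0:200,230:410,::-1],None,fx=3,fy=3,interpolation=cv2.INTER_CUBIC))
for v in range(0,100,5):
    row=g[v,310:335]; print(v,row.tolist())
k=r["color"][150:195,300:340].astype(int).min(2)
E
```

```text
0 [113, 113, 113, 112, 113, 113, 112, 116, 165, 198, 211, 213, 208, 199, 187, 145, 114, 113, 114, 114, 114, 114, 113, 113, 113]
5 [113, 113, 113, 113, 113, 112, 112, 115, 167, 200, 209, 211, 209, 201, 185, 143, 113, 112, 113, 113, 113, 113, 113, 112, 113]
10 [113, 112, 112, 112, 112, 112, 111, 115, 165, 196, 205, 206, 204, 196, 179, 139, 113, 111, 112, 112, 112, 112, 112, 112, 112]
15 [111, 112, 112, 113, 112, 112, 112, 111, 115, 168, 209, 217, 216, 187, 136, 111, 111, 112, 112, 111, 111, 112, 116, 116, 112]
20 [137, 113, 112, 112, 112, 112, 112, 110, 115, 168, 208, 218, 215, 173, 124, 112, 111, 112, 112, 111, 112, 141, 188, 185, 139]
25 [65, 55, 51, 50, 48, 47, 46, 44, 49, 103, 152, 168, 163, 116, 61, 46, 48, 49, 51, 58, 62, 69, 80, 87, 94]
30 [206, 206, 206, 208, 208, 208, 209, 210, 187, 114, 50, 43, 63, 176, 210, 209, 209, 208, 208, 207, 206, 203, 202, 201, 200]
35 [214, 215, 215, 215, 209, 206, 206, 206, 180, 108, 50, 43, 62, 170, 207, 207, 207, 211, 215, 215, 214, 214, 214, 213, 214]
40 [35, 35, 38, 39, 43, 42, 41, 42, 78, 175, 206, 206, 146, 66, 42, 44, 46, 46, 43, 39, 35, 37, 
[... 483 characters left out ...]
05, 181, 204, 203, 135, 53, 43, 46, 45, 43, 40, 38, 37, 41, 46, 48, 47]
70 [37, 37, 40, 42, 44, 43, 43, 48, 106, 180, 205, 203, 135, 52, 44, 45, 46, 43, 40, 38, 37, 41, 47, 48, 47]
75 [37, 37, 40, 42, 43, 44, 45, 44, 44, 45, 45, 45, 45, 46, 45, 46, 45, 43, 41, 38, 37, 41, 47, 47, 48]
80 [37, 37, 39, 42, 43, 44, 45, 45, 46, 45, 46, 46, 45, 45, 45, 45, 44, 43, 39, 38, 38, 44, 47, 47, 48]
85 [37, 38, 40, 42, 43, 44, 44, 46, 47, 45, 46, 45, 45, 44, 45, 44, 44, 42, 39, 38, 37, 44, 47, 47, 47]
90 [37, 38, 40, 42, 44, 45, 45, 46, 45, 46, 45, 45, 45, 44, 44, 44, 44, 41, 39, 38, 38, 44, 47, 48, 47]
95 [37, 38, 41, 44, 44, 45, 45, 45, 44, 44, 44, 44, 44, 43, 44, 44, 42, 41, 40, 39, 38, 45, 47, 48, 47]
```

View pics/z19.png

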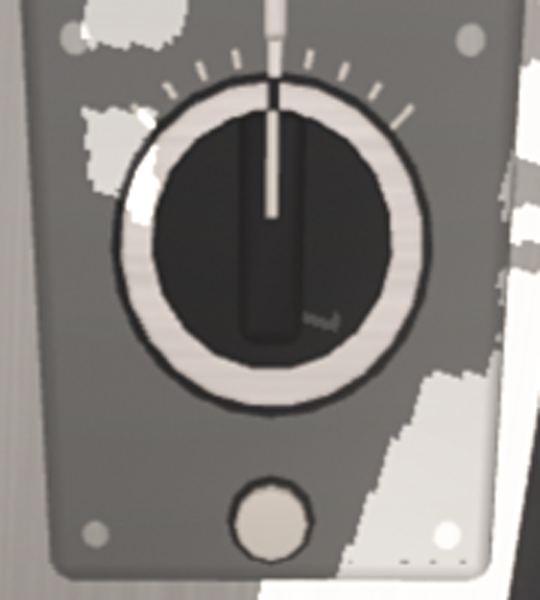

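```bash
python3 - <<'E'
from h import *
r=load("last");P=cloud(r)
W=lambda u,v,h:onz(r,u,v,h)
z=lambda x,y:(x/3+230-.3,y/3-.3)
b=[W(*z(*t),.044)[:2] for t in [(75,38),(471,40),(95,534),(447,536)]]
print(np.round(b,4)); f=b[0]+b[1]-b[2]-b[3]; y=np.arctan2(f[1],f[0]); print("yaw",y,"mean",sum(b)/4,"start mean .5476 .0245")
k=W(*z(271,522),.056); print("key",k,"depth",P[173,320], P[176,318])
y0,x0=150,300
C=sum(b)/4+0.0121*np.array([np.cos(y),np.sin(y)]);print("axis",C)
ang=lambda p:.8+y-np.arctan2(*(p[:2]-C)[::-1])
print("ptr",ang(W(320.9,30,.049)),ang(W(320.9,35,.049)),"tab",ang(W(321.5,2,.05)),ang(W(321.3,8,.05)))
d=W(320.9,40,.105)-W(320.2,70,.105);print("bar",.8+y-np.arctan2(d[1],d[0]))
print("axis - key",np.hypot(*(C-k[:2])))
E
```

```text
[[ 0.5939  0.0853]
 [ 0.6178 -0.008 ]
 [ 0.4772  0.0556]
 [ 0.5009 -0.0379]]
yaw 0.24984785336505527 mean [0.54743878 0.02376386] start mean .5476 .0245
key [0.4940122  0.01014965 0.056     ] depth [0.4945129  0.010307   0.05581225] [0.49200442 0.01127902 0.05706674]
axis [0.55916308 0.02675567]
ptr 0.8051841514748265 0.8061766060504162 tab 0.8098865711701361 0.8081559171309409
bar 0.8211266323067608
axis - key 0.067233892464776
```

The pointer and tab agree to about 0.01 rad, and the timer has moved under 2 mm. Now the key: I close the fingers and go above it.

Call:
{"fn": "play_rows", "kwargs": {
  "series": [
    [[1,0.02,0.005,0,0],[1,0.0375,0.0095,-0.02,0],[1,0.0375,0.0095,-0.06,0],[1,0.0375,0.0095,-0.1,0],[1,0.0375,0.0095,-0.117,0],[1,0.0375,0.0095,-0.122,0],[1,0.0375,0.0095,-0.122,0],[1,0.0375,0.0095,-0.122,0]]
  ],
  "force": 10
}}

```text
t: 19.6
tool_pos: [0.4946, 0.0096, 0.0831]
orientation: [3.116, 0.399, 0.003]
force: [-0.2, 0.2, 0.6]
opening: 0.0003
```

```bash
python3 st.py; python3 - <<'E'
from plant import read_camera
from h import *
r=load("last")
a=read_camera("side")
cv2.imwrite("pics/z20.png",cv2.resize(a["color"][180:320,270:450,::-1],None,fx=4,fy=4,interpolation=cv2.INTER_CUBIC))
E
```

```text
19.8 pos [0.4946 0.0095 0.0833] rv [3.1156 0.3991 0.0039] F [-0.04  0.23  0.06] sd [0.44 0.27 0.58] M [-0.019  0.119 -0.012] 0.00045044837019965397
tool y ang -1.3159873470152794 q6 1.231456645925877
```

View pics/z20.png

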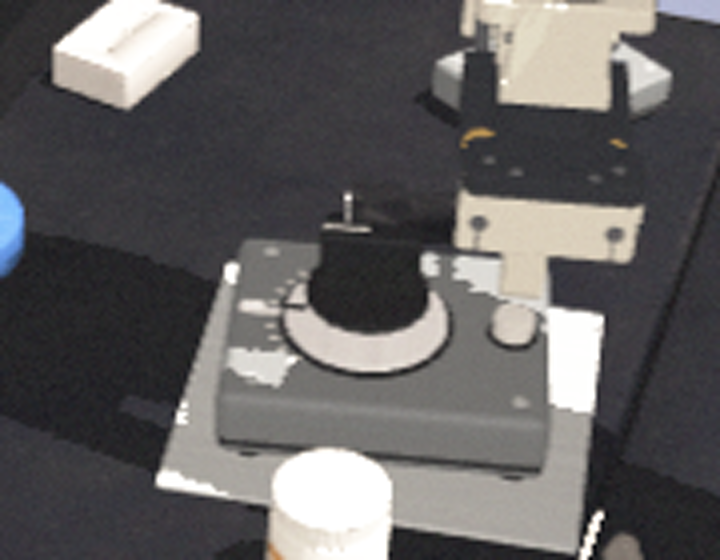

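The closed fingertips stand above the key, which is at (515,325). I go down to touch it and then press step by step.

Call:
{"fn": "play_rows", "kwargs": {
  "series": [
    [[1,-0.0005,0.0003,-0.006,0],[1,-0.0005,0.0003,-0.011,0],[1,-0.0005,0.0003,-0.013,0],[1,-0.0005,0.0003,-0.014,0],[1,-0.0005,0.0003,-0.015,0],[1,-0.0005,0.0003,-0.016,0],[1,-0.0005,0.0003,-0.016,0]]
  ]
}}

```text
t: 20.6
tool_pos: [0.4929, 0.0099, 0.0658]
orientation: [-3.116, -0.399, 0.001]
force: [-3.2, 0.3, 3.8]
opening: 0.0006
```

```bash
python3 st.py
```

```text
20.8 pos [0.4931 0.0099 0.066 ] rv [3.1161e+00 3.9910e-01 2.0000e-04] F [-2.58 -0.04  3.82] sd [0.38 0.37 0.53] M [0.03  0.663 0.017] 0.0004013034682414388
tool y ang -1.3160031398117227 q6 1.2320322450600538
```

Call:
{"fn": "play_rows", "kwargs": {
  "series": [
    [[1,-0.001,0,-0.001,0],[1,-0.0015,0,-0.002,0],[1,-0.0015,0,-0.003,0],[1,-0.0015,0,-0.003,0],[1,-0.0015,0,-0.003,0]]
  ]
}}

```text
t: 21.35
tool_pos: [0.4929, 0.0098, 0.0637]
orientation: [3.116, 0.399, 0.005]
force: [2.0, 0.6, 6.8]
opening: 0.0007
```

```bash
python3 st.py
```

```text
21.55 pos [0.4929 0.0098 0.0637] rv [3.1157 0.399  0.0047] F [1.89 0.53 5.67] sd [0.29 0.09 0.35] M [ 0.081 -0.251  0.007] 0.0009426355864041451
tool y ang -1.3160327683952369 q6 1.2317274276398094
```

Call:
{"fn": "play_rows", "kwargs": {
  "series": [
    [[1,0.0003,0,-0.0007,0],[1,0.0004,0,-0.0014,0],[1,0.0004,0,-0.0014,0],[1,0.0004,0,-0.0014,0]]
  ]
}}

```text
t: 22.0
tool_pos: [0.493, 0.0098, 0.0631]
orientation: [3.116, 0.399, 0.003]
force: [-2.9, 0.9, 14.6]
opening: 0.0003
```

```bash
python3 st.py
```

```text
22.2 pos [0.493  0.0098 0.0631] rv [3.1157 0.3992 0.0034] F [-3.95  0.78 15.62] sd [0.23 0.5  0.44] M [ 0.106  0.894 -0.016] 0.000548714929582351
tool y ang -1.3159379216518554 q6 1.231807434411151
```

The force rose to 15 N at constant height, so the key is on its hard bottom. I lift clear and check.

Call:
{"fn": "play_rows", "kwargs": {
  "series": [
    [[1,0,0,0.002,0],[1,0,0,0.008,0],[1,0,0,0.03,0],[1,0,0,0.07,0],[1,-0.02,-0.005,0.11,0],[1,-0.036,-0.01,0.14,0],[1,-0.036,-0.01,0.14,0],[1,-0.036,-0.01,0.14,0]]
  ]
}}

```text
t: 23.05
tool_pos: [0.456, -0.0003, 0.2018]
orientation: [3.116, 0.399, 0.002]
force: [-0.0, 0.2, -0.2]
opening: 0.0009
```

```bash
python3 st.py; python3 - <<'E'
from h import *
r=load("last")
cv2.imwrite("pics/z22.png",cv2.resize(r["color"][0:200,230:410,::-1],None,fx=3,fy=3,interpolation=cv2.INTER_CUBIC))
P=cloud(r); print(P[165:180:5,320])
E
```

```text
23.25 pos [4.551e-01 1.000e-04 1.996e-01] rv [-3.1153 -0.3992  0.005 ] F [ 0.05 -0.1  -0.02] sd [0.69 0.22 0.08] M [-0.067  0.154  0.012] 0.00042503700835530393
tool y ang -7.599080322405274 q6 1.2032836520855663
[[0.49981406 0.01173465 0.05651135]
 [0.49609573 0.01077101 0.05647084]
 [0.49256651 0.00985291 0.05805987]]
```

View pics/z22.png

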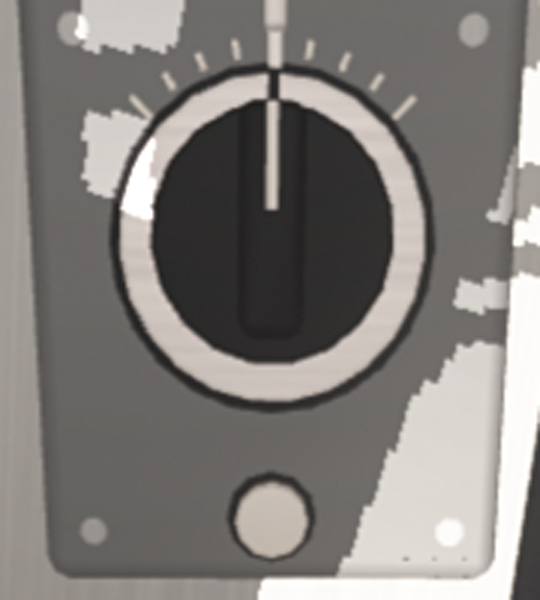

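The pointer at (273,85) still lines up with the tab at (275,20). The key is up again, with its top at about 0.056 m, and the timer has not moved. I hand the job in.

```bash
python3 -c "
from plant import robot
print(robot.close_job())"
```

```text
the job is handed in; nothing more can be done
None
```

The timer is set and started, and I handed the job in at about 23 s of the 67 s. No verdict was reported, so what follows is what my own measurements showed.

**Knob:** I pressed the knob with about 14–15 N and wound it clockwise until the pointer stood on the last tick (about 1.6 rad). I then turned it back and let go. My last measurement, taken before the key press, put the pointer at 0.806 rad and the tab at 0.809 rad. The picture after the key press still shows them in line.

**Start key:** I pressed it once to its hard bottom. It took about 5.7 N near the end of its travel and peaked at about 15.6 N at the bottom. It was up again afterwards, with its top at about 0.056 m.

**Timer position:** Its edges moved about 2 mm at most, because the unit turned about 0.02 rad when the knob reached its end stop. The tab stayed in place on the housing, nothing around the timer was touched, and the gripper ended clear of everything.

**Disagreements:**
- The two readings of the pointer direction differed by about 0.015 rad (rim line 0.806, grip bar 0.821), well within the 0.1 rad tolerance.
- During the first touch and the key press, sideways forces of up to 5 N appeared. I reduced most of this with small x corrections, but about 4 N remained at the bottom of the key press. The timer did not slide.

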